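# Clamp two cells in the tester behind its safety catch

## Task

Lay the two loose AA cells in the cell tester on the table, one in each bay, either way round. Then swing its safety catch fully aside, and after that pull the yoke lever towards the bays to its stop, so that the contact bar pushes both cells home against the front stop; finish while still holding the lever there with the fingers. Leave the other things on the table where they are, and leave the catch and the lever alone until the cells are in.

Things in the scene. Friction and masses are not known exactly. Their poses are not given: they have to be found in the camera images.
- clamp: the cell tester, a fixed aluminium plate 210x160 mm, top at 18 mm, carrying two bays, a contact bar, a yoke lever and a catch; origin on the table under the plate's centre. Its +x runs from the front stop (the robot's side) to the lever, +y to the left, z up; turned by up to 0.35 rad.
- bay_left (a point): left bay (tester +y): centre of a cell lying fully home in it, against the front stop; tester's axes; 25 mm above the table. Bay floor at 18 mm, from the stop's face (25 mm to -x; 16 mm high) to the drawn-back contact bar (40 mm to +x): 15 mm play for a 50 mm cell. Lay its centre 5 to 8 mm to +x of this point.
- bay_right (a point): right bay (tester -y), 60 mm from the left one and like it. Each bay's side walls, 11 mm high, flare outwards: 19 mm apart at the floor, 26 mm at the top. They stand only from 0 to 11 and from 46 to 62 mm behind the stop; the 35 mm between is open at both sides for fingers.
- cell_1_mid (a point): centre of a loose black AA cell, 50 mm long (its x axis), 14 mm thick, 24 g, lying on the table (centre 7 mm above it); it does not roll. Both ends count alike.
- cell_2_mid (a point): centre of the second AA cell, the same as the first.
- catch (a joint): turn of the safety catch about its post at the tester's right edge (axis at tester x = 45, y = -65 mm): near 0 = closed, its steel prop points to the right lever arm and blocks it; 1.5 rad = stop, fully aside. Turns anticlockwise from above: its pin goes first to tester -y (outwards), then +x. Stays where left (about 1.3 N at the pin).
- catch_pin (a point): middle of the free part of the catch's upright round black finger pin, 12 mm thick, 34 mm from the post axis; closed, it stands in front (to -x) of the post. This point is 91 mm above the table, the pin's top 102 mm, the top of the flat bar that carries it 76 mm.
- lever (a joint): angle of the spring-return yoke lever: 0 = rest, leaning back 0.25 rad to tester +x; grows as its bar is pulled to -x (to the bays and the robot); 0.7 rad = stop, leaning 0.45 rad to -x. Hinge along tester y at tester x = 85 mm, 34 mm above the table. Needs about 3 N at the bar at first, 7 N at the stop; springs back if let go. Moves the contact bar up to 14 mm to -x.
- lever_grip (a point): middle of the lever's grip bar, a level round bar along the tester's y, 14 mm in diameter, 100 mm of it free between the lever's two arms, 130 mm from the hinge axis; at rest 160 mm above the table. The space beside and under the bar's middle is free.
- tape_roll: yellow roll of tape lying flat, 60 mm across, 18 mm high; loose bystander, to be left where it is; origin at the centre of its underside
- hardware_jar: clear open jar of small screws, 62 mm across, 42 mm high; loose bystander, to be left where it is; origin at the centre of its underside
- solder_spool: spool of solder standing on its flange, 48 mm across, 40 mm high; loose bystander, to be left where it is; origin at the centre of its underside
- usb_stick: small USB stick lying flat, 50x18x8 mm; loose bystander, to be left where it is; origin at the centre of its underside

How it is judged:
By the outcome, as a careful person would: the job done as asked, in the order asked, and still so for the second after the job is handed in, while the arm keeps its last pose, push and grip.
It also fails if it takes over 72 s, if anything falls off the work surface, if the arm or the gripper's body presses on something with over 40 N, if the wrist force passes 120 N, or if a joint passes its speed limit or range.

## Robot

A 7-joint arm with a two-finger parallel gripper is mounted at the origin on the work surface; the furniture and walls round the work are solid. World frame = base frame: x ahead of the robot, y to its left, z up, the work surface at z = 0. Lengths are in mm, angles in rad, forces in N, time in s.
With the tool pointing down it reaches from about 425 to 950 mm from the base axis. Payload 16.7 kg.
Tool frame: the origin (TCP) lies midway between the tips of the shut fingers; the grasp point (between the pads) lies 19 mm behind it (robot.grasp_offset is the z of the grasp point in the tool frame, in mm); z points along the fingers, y is the line along which they close (so a half turn about z gives the same grasp; the last joint's range is limited). The gripper opens to 94 mm and grips with 3 to 60 N. Pads are 16 mm wide; open, the fingers measure 119 mm over their backs; the gripper's body (75 mm by 177 mm) begins 78 mm behind the grasp point.
Start: joints at [1.129, 0.426, 0.074, 1.606, -0.034, 1.111, -0.067], TCP at [194.151, -646.436, 205.467] pointing down, gripper open.
Joint ranges: [-2.85, 2.85], [-0.5, 2.14], [-1.23, 1.37], [0.21, 2.46], [-1.02, 4.16], [0.16, 2.05], [-2.73, 2.73]. Speed limits (rad/s): [1.89, 1.89, 2.39, 2.39, 3.01, 3.01, 3.01].

## Interface

Orientations are given as a unit quaternion [w, x, y, z].
In Python, from workcell import robot gives the robot as it stands. The module is installed in compiled form; this text tells all that it offers.
- The arm moves only by the tool jog_arm, never from a script. Its argument "rows" is a list of rows, each an object with "gripper": the opening, from -1 (shut) to 1 (fully open), so that 0 is half open; "slide": the shift along the tool's x, y, z in mm, a list of three; "turn": the turn about the tool's z in degrees. In form: [{"gripper": gripper, "slide": [tx, ty, tz], "turn": turn}, ...]. A call has 1 to 20 rows; each row is the pose to reach, as a shift and turn from the pose commanded when the call began, along the tool's axes at that moment; what a row does not reach only later rows make up. A row lasts 1/12 s, in which the tool goes at most 41.7 mm and 7.16 degrees, less where a joint would pass 70% of its speed; a pose out of reach is approached as far as the arm can. A call with a gripper value outside its range is refused whole. The fingers move at their own pace and stop on an object; "force" is the grip in N (left out, the last holds). Time passes only in rows, so rows that repeat a pose let the fingers close. It gives the time, the measured TCP pose, the force, the opening and the grip force at its end, in the units of the state.
- robot.read_state(): the state, without advancing time (a new reading comes with each control period).
- robot.capture(name): name is "scene" or "side" or "wrist"; returns a dict with "color" (400x640x3 uint8, red, green, blue), "fx", "fy", "cx", "cy" (pixels), "k1" (the pictures are not rectified: a ray, as slopes to the right and down, at radius r is drawn at 1 + k1 r^2 times it, then the intrinsics apply), "R" (3x3) and "t" (3): a world point X has camera coordinates R X + t. Camera axes: x right, y down, z forward; pixel columns grow to the right and rows downward; lengths in mm; the calibration is good to about 2 mm. A picture is of the moment at which its call begins. There is no depth.
- robot.job_done(): hands the job in; it is judged then, once.
Trained networks look in the newest picture that a camera, given by its name, has taken for a name from the list of things; names that differ only in an ending like _2 or _b are one class to them, and where a whole thing is asked for, a point or a joint stands for the part that bears it (a point fixed in the world has none). Each returns a list of dicts, best first, with "score" (0 to 1); they miss things now and then, are a little off and sometimes report something else, mostly with a low value. They report only what shows in the picture. A call takes as long as a camera call.
- robot.outline_of(camera, target): "mask" (400x640 bool, what is visible of it) and "rect" ([centre column, centre row, width, height] in pixels, round what is visible of it).
- robot.landmark_of(camera, target): "location" ([row, column] in pixels: a listed point, or the origin of a listed thing).
The state is a dict: "time_s": time; "qpos": joint angles; "joint_vel": joint speeds; "joint_torque": joint torques, N m; "ee_pos": TCP position; "tcp_rot": TCP orientation; "force": force on the tool from outside, world axes, zero at the start; "moment": the same for the moment, N m; "width": finger opening in mm; "grasp_force": force on a finger pad.
Only numpy, scipy, OpenCV 4.12 (cv2) and the standard library are available. Lean on these libraries where they do the work, as an engineer would, in place of code of your own. Each camera call takes 0.05 s, during which the arm holds its last target. There are 200 camera calls.

## Working session

There is one attempt and no reset: what is moved stays moved. The work goes in short steps, Python scripts to look and compute and a tool call to move; the robot and the scene stay as the last step left them, time stands still between calls to the robot, and variables do not carry over. Pictures are saved under pics/ and viewed, at most 11 in all, crops included, and the job is handed in when it is done.

Besides the shell and the picture viewer there is one more tool, called after ">>>" as name([rows], argument=value, ...), one row to a line, values as JSON. jog_arm: Moves the arm, as the interface text tells. Its arguments: {"type":"object","properties":{"rows":{"type":"array","items":{"type":"object","properties":{"gripper":{"type":"number"},"slide":{"type":"array","items":{"type":"number"}},"turn":{"type":"number"}}}},"force":{"type":"number"}},"required":["rows"]}

```bash
mkdir -p pics; cat > h.py <<'E'
import numpy as np, cv2
from workcell import robot
from scipy.optimize import least_squares
def ray(c,px):
    # px = (col,row) -> origin, dir world
    d=np.array([(px[0]-c['cx'])/c['fx'],(px[1]-c['cy'])/c['fy']]); u=d.copy()
    for _ in range(30): u=d/(1+c['k1']*(u@u))
    R=np.array(c['R']);t=np.array(c['t'])
    return -R.T@t, R.T@np.array([u[0],u[1],1.])
def onz(c,px,z):
    o,d=ray(c,px); return o+d*(z-o[2])/d[2]
def proj(c,X):
    p=np.array(c['R'])@np.array(X,float)+np.array(c['t']); u=p[:2]/p[2]; u=u*(1+c['k1']*(u@u))
    return np.array([u[0]*c['fx']+c['cx'],u[1]*c['fy']+c['cy']])
def save(c,n): cv2.imwrite('pics/'+n+'.png',c['color'][:,:,::-1])
E
python3 - <<'E'
from h import *
np.set_printoptions(precision=1,suppress=True)
Z=dict(clamp=0,bay_left=25,bay_right=25,cell_1_mid=7,catch_pin=91,lever_grip=160,tape_roll=0,hardware_jar=0,solder_spool=0,usb_stick=0)
for cam in('scene','side','wrist'):
    c=robot.capture(cam); save(c,cam+'0')
    print(cam,c['fx'],-np.array(c['R']).T@c['t'])
    for n in Z:
        for r in robot.landmark_of(cam,n)[:3]:
            l=r['location']; print(' ',n,round(r['score'],2),np.array(l[::-1]),onz(c,l[::-1],Z[n]))
s=robot.read_state();print(s['ee_pos'],s['tcp_rot'],s['time_s'],robot.grasp_offset)
im=[cv2.imread(f'pics/{n}0.png') for n in('scene','side')]
E
```

```text
scene 374.8378739613626 [177.9 748.7 727.4]
  clamp 0.63 [309.4 269.1] [514.3  88.9   0. ]
  bay_left 0.81 [318.8 270.6] [478.  105.7  25. ]
  cell_1_mid 0.43 [346.8 214.9] [ 513.2 -179.9    7. ]
  catch_pin 0.45 [306.5 226.2] [554.1  26.3  91. ]
  lever_grip 0.74 [262.2 213.9] [638.3 109.2 160. ]
  tape_roll 0.63 [287.6 349.6] [445.  333.6   0. ]
  hardware_jar 0.82 [307.  201.9] [ 668.  -198.5    0. ]
  solder_spool 0.48 [331.7 181.7] [ 646.2 -359.     0. ]
  usb_stick 0.49 [383.3 185.1] [ 464.8 -422.4    0. ]
  usb_stick 0.36 [320.8 274.4] [477.6  93.4   0. ]
side 403.84954535818923 [  582.9 -1006.7   723.4]
  clamp 0.78 [314.7 206.1] [526.  96.   0.]
  clamp 0.23 [352.1 160.9] [661.3 421.3   0. ]
  bay_left 0.74 [293.7 195.5] [456.3 121.2  25. ]
  bay_right 0.96 [297.1 205.8] [472.1  59.3  25. ]
  catch_pin 0.53 [321.8 193.5] [551.9  26.3  91. ]
  catch_pin 0.37 [351.1 158.7] [648.6 258.6  91. ]
  lever_grip 0.92 [352.2 161.4] [644.1 102.1 160. ]
  tape_roll 0.73 [293.5 174.7] [439.  308.7   0. ]
  hardware_jar 0.75 [360.6 269.5] [ 658.3 -207.7    0. ]
  usb_stick 0.73 [281.2 336.7] [ 471.8 -429.5    0. ]
wrist 337.3719634355271 [ 268.8 -625.   383.9]
[ 194.1 -646.4  205.4] [-0.   1.   0.1 -0. ] 1.65 -18.8
```

View pics/scene0.png

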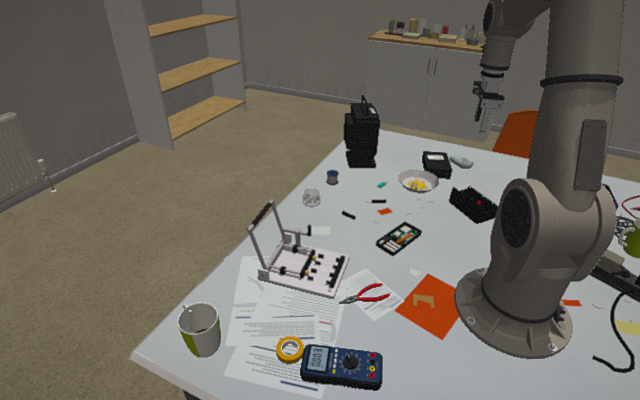

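View pics/side0.png

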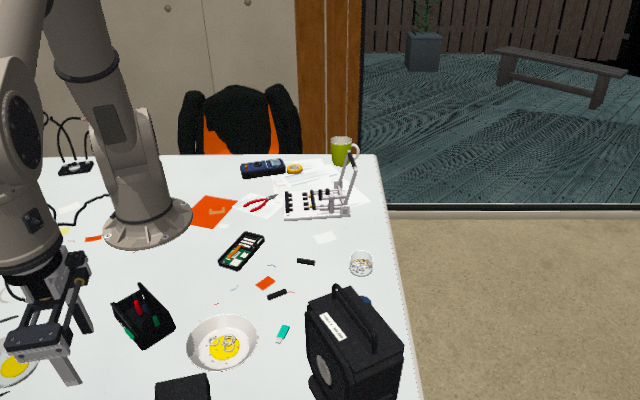

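The scene view shows the tester at about (305,265), and dark cell-like items at (347,215) and (378,201). The side view has the same items at (306,262) and (277,295), and the second needs a closer look. Next I'll move the wrist camera above them.

```bash
cat >> h.py <<'E'
from scipy.spatial.transform import Rotation as Ro
def tool():
    s=robot.read_state(); q=s['tcp_rot']; return s,np.array(s['ee_pos']),Ro.from_quat(np.r_[q[1:],q[0]]).as_matrix()
E
python3 - <<'E'
from h import *
np.set_printoptions(precision=3,suppress=True)
s,p,R=tool(); print(R)
for tgt in ([430,-250,400],[460,60,450]): print(R.T@(np.array(tgt)-p))
c=robot.capture('side')
for px in((306,262),(277,295)): print(onz(c,px,7))
c=robot.capture('scene')
for px in((347,215),(378,201)): print(onz(c,px,7))
E
```

```text
[[ 0.958  0.288 -0.   ]
 [ 0.288 -0.958  0.   ]
 [ 0.    -0.    -1.   ]]
[ 339.912 -311.861 -194.515]
[ 457.805 -600.14  -244.48 ]
[ 513.474 -187.473    7.   ]
[ 449.462 -309.989    7.   ]
[ 512.456 -179.65     7.   ]
[ 446.952 -302.509    7.   ]
```

>>> jog_arm([
  {"gripper":0,"slide":[0,0,-100],"turn":0},
  {"gripper":0,"slide":[0,0,-150],"turn":0},
  {"gripper":0,"slide":[380,-400,-215],"turn":0},
  {"gripper":0,"slide":[380,-400,-215],"turn":0},
  {"gripper":0,"slide":[380,-400,-215],"turn":0},
  {"gripper":0,"slide":[380,-400,-215],"turn":0},
  {"gripper":0,"slide":[380,-400,-215],"turn":0},
  {"gripper":0,"slide":[380,-400,-215],"turn":0},
  {"gripper":0,"slide":[380,-400,-215],"turn":0},
  {"gripper":0,"slide":[380,-400,-215],"turn":0},
  {"gripper":0,"slide":[380,-400,-215],"turn":0},
  {"gripper":0,"slide":[380,-400,-215],"turn":0},
  {"gripper":0,"slide":[380,-400,-215],"turn":0},
  {"gripper":0,"slide":[380,-400,-215],"turn":0},
  {"gripper":0,"slide":[380,-400,-215],"turn":0},
  {"gripper":0,"slide":[380,-400,-215],"turn":0},
  {"gripper":0,"slide":[380,-400,-215],"turn":0},
  {"gripper":0,"slide":[380,-400,-215],"turn":0},
  {"gripper":0,"slide":[380,-400,-215],"turn":0},
  {"gripper":0,"slide":[380,-400,-215],"turn":0},
])

```text
time_s: 3.42
ee_pos: [442.5, -155.1, 420.2]
tcp_rot: [-0.0, 0.99, 0.145, -0.0]
force: [-0.3, -0.0, 0.6]
width: 46.9
grasp_force: 0.0
```

```bash
cat > look.py <<'E'
from h import *
import sys
np.set_printoptions(precision=1,suppress=True)
Z=dict(clamp=0,bay_left=25,bay_right=25,cell_1_mid=7,catch_pin=91,lever_grip=160,usb_stick=0)
c=robot.capture('wrist'); save(c,sys.argv[1])
s,p,R=tool(); print(s['time_s'],p,R.tolist())
for n in Z:
    for r in robot.landmark_of('wrist',n)[:4]:
        l=r['location']; print(' ',n,round(r['score'],2),np.array(l[::-1]),onz(c,l[::-1],Z[n]))
for r in robot.outline_of('wrist','cell_1_mid')[:4]:
    m=r['mask'].astype(np.uint8); k=cv2.findContours(m,0,1)[0]; k=max(k,key=cv2.contourArea)
    b=cv2.boxPoints(cv2.minAreaRect(k)); w=np.array([onz(c,q,7)[:2] for q in b])
    e=w[1]-w[0];f=w[2]-w[1]; 
    if np.hypot(*e)<np.hypot(*f): e,f=f,e
    print(' cell',round(r['score'],2),b.mean(0),w.mean(0),'len',np.hypot(*e),np.hypot(*f),'ang %.3f'%np.arctan2(e[1],e[0]))
E
python3 look.py w1
```

```text
3.4667 [ 442.5 -155.1  420.3] [[0.9582899476765153, 0.285797564127668, -0.00035849802409604174], [0.2857976081973703, -0.958289998472479, 7.73063956862657e-05], [-0.0003214510913847581, -0.0001765398197073835, -0.9999999327514416]]
  clamp 0.85 [187.3  61.6] [526.5  96.7   0. ]
  bay_left 0.77 [161.6  95.1] [463.3 118.   25. ]
  bay_right 0.57 [196.6  97.9] [475.   61.1  25. ]
  cell_1_mid 0.55 [346.2 114.6] [ 519.1 -183.9    7. ]
  catch_pin 0.69 [217.   51.7] [549.6  23.7  91. ]
  usb_stick 0.6 [464.9 181.3] [ 469.4 -428.7    0. ]
 cell 0.59 [344.5 118.1] [ 512.5 -182.8] len 48.53403614146403 14.853812023162803 ang -0.249
```

View pics/w1.png

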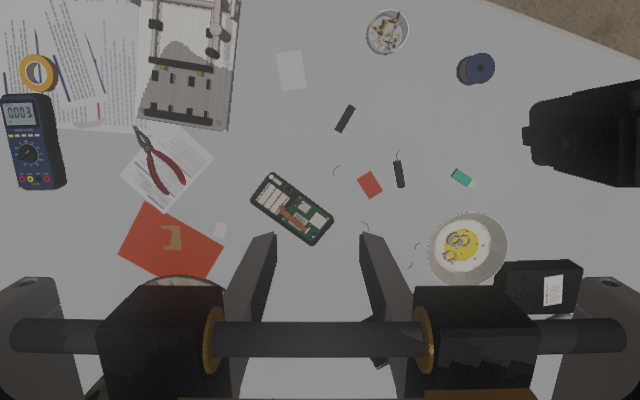

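```bash
python3 - <<'E'
from h import *
a=cv2.imread('pics/w1.png');b=cv2.imread('pics/side0.png');d=cv2.imread('pics/scene0.png')
up=lambda i,x,y,w,h:cv2.resize(i[y:y+h,x:x+w],(400,300),interpolation=2)
cv2.imwrite('pics/m1.png',np.vstack([np.hstack([up(a,310,90,120,90+30-30),up(a,350,280,80,60+20-20)]),np.hstack([up(b,240,240,100,75),up(d,330,170,120,90)])]))
E
```

```text
(no output)
```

View pics/m1.png

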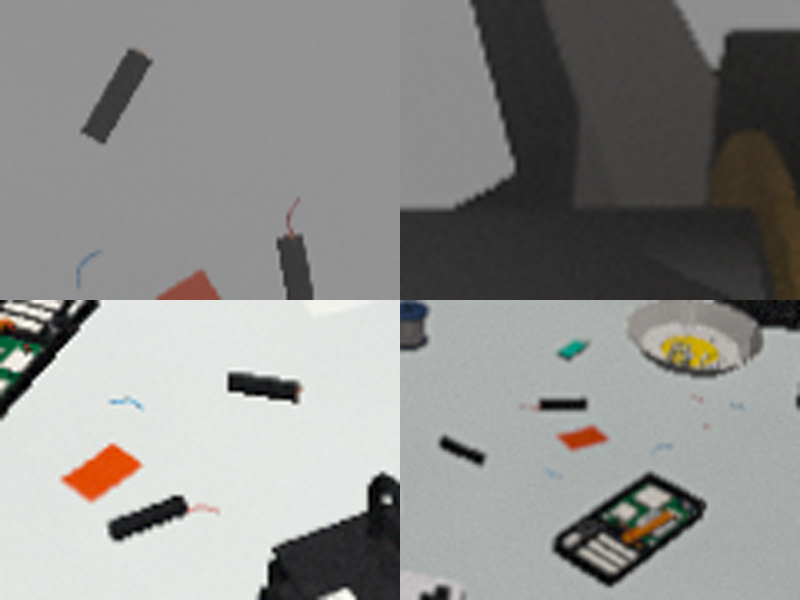

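>>> jog_arm([
  {"gripper":0,"slide":[8,15,40],"turn":7},
  {"gripper":0,"slide":[15,30,80],"turn":14},
  {"gripper":0,"slide":[23,45,120],"turn":21},
  {"gripper":0,"slide":[23,54,160],"turn":28},
  {"gripper":0,"slide":[23,54,200],"turn":31},
  {"gripper":0,"slide":[23,54,200],"turn":31},
  {"gripper":0,"slide":[23,54,200],"turn":31},
  {"gripper":0,"slide":[23,54,200],"turn":31},
])

```text
time_s: 4.53
ee_pos: [481.6, -199.1, 222.6]
tcp_rot: [0.0, 0.992, -0.123, 0.001]
force: [-0.1, -0.3, 0.3]
width: 46.9
grasp_force: 0.0
```

```bash
python3 look.py w2; cat > dark.py <<'E'
from h import *
# dark elongated blobs, size-checked on the table
c=robot.capture('wrist'); g=cv2.cvtColor(c['color'],cv2.COLOR_RGB2HSV)[:,:,2]
m=((g<90)).astype(np.uint8); s,p,R=tool(); print(s['time_s'],p)
for k in cv2.findContours(m,0,1)[0]:
    if cv2.contourArea(k)<150: continue
    b=cv2.boxPoints(cv2.minAreaRect(k)); w=np.array([onz(c,q,7)[:2] for q in b]); e=w[1]-w[0];f=w[2]-w[1]
    if np.hypot(*e)<np.hypot(*f): e,f=f,e
    if not(35<np.hypot(*e)<65 and np.hypot(*f)<25): continue
    a=np.arctan2(e[1],e[0]); ax=np.arctan2(R[1,0],R[0,0])
    turn=np.degrees(ax-a); turn=(turn+90)%180-90
    print(b.mean(0).round(),w.mean(0).round(1),np.hypot(*e).round(1),np.hypot(*f).round(1),'ang %.3f turn %.1f'%(a,turn),'slide',(R.T@(np.r_[w.mean(0),3]-p)).round(1))
E
python3 dark.py
```

```text
4.5833 [ 481.9 -199.2  223.2] [[0.9696409796022538, -0.24451322696170125, 0.003106849973414329], [-0.24451101389971225, -0.9696459145819627, -0.0010790812035553258], [0.003276394011175312, 0.0002866623182519334, -0.9999945915188735]]
  clamp 0.93 [ 83.6 197.3] [525.3  92.5   0. ]
  clamp 0.59 [499.8 137.4] [ 472.1 -420.3    0. ]
  clamp 0.37 [284.   17.5] [ 658.3 -206.4    0. ]
  bay_left 0.9 [ 73.2 254.7] [462.6 117.8  25. ]
  bay_right 0.89 [109.7 236.8] [473.5  62.4  25. ]
  bay_right 0.34 [ 81.6 198.4] [526.6  76.1  25. ]
  cell_1_mid 0.97 [302.2 150.6] [ 514.3 -189.2    7. ]
  catch_pin 0.97 [ 69.8 187.9] [544.5  31.4  91. ]
  catch_pin 0.31 [ 73.5 254.6] [479.2  58.4  91. ]
  usb_stick 0.59 [499.7 135.4] [ 474.4 -420.5    0. ]
  usb_stick 0.16 [284.4  22.2] [ 653.6 -205.5    0. ]
 cell 0.55 [297.6 153.5] [ 512. -183.] len 50.52013714351698 14.119604190111462 ang 2.919
5.0333 [ 480.68253476 -199.15125235  220.81996037]
[411. 180.] [ 447.8 -305.7] 52.2 13.4 ang -2.608 turn -44.8 slide [ -5.7 111.3 217.8]
[297. 153.] [ 511.9 -182.8] 48.9 13.7 ang 2.881 turn 0.6 slide [ 26.2 -23.5 217.8]
[425.   5.] [ 630.7 -355.1] 38.3 9.8 ang -1.806 turn 89.2 slide [183.7 114.1 217.9]
```

>>> jog_arm([
  {"gripper":-0.1,"slide":[13,-12,40],"turn":0},
  {"gripper":-0.1,"slide":[26,-23,80],"turn":0},
  {"gripper":-0.1,"slide":[26,-23.5,120],"turn":0},
  {"gripper":-0.1,"slide":[26,-23.5,150],"turn":0},
  {"gripper":-0.1,"slide":[26,-23.5,180],"turn":0},
  {"gripper":-0.1,"slide":[26,-23.5,205],"turn":0},
  {"gripper":-0.1,"slide":[26,-23.5,217],"turn":0},
  {"gripper":-0.1,"slide":[26,-23.5,217],"turn":0},
  {"gripper":-0.1,"slide":[26,-23.5,217],"turn":0},
  {"gripper":-0.9,"slide":[26,-23.5,217],"turn":0},
  {"gripper":-0.9,"slide":[26,-23.5,217],"turn":0},
  {"gripper":-0.9,"slide":[26,-23.5,217],"turn":0},
  {"gripper":-0.9,"slide":[26,-23.5,217],"turn":0},
  {"gripper":-0.9,"slide":[26,-23.5,217],"turn":0},
  {"gripper":-0.9,"slide":[26,-23.5,217],"turn":0},
  {"gripper":-0.9,"slide":[26,-23.5,217],"turn":0},
], force=15)

```text
time_s: 6.37
ee_pos: [511.8, -182.9, 3.9]
tcp_rot: [0.0, 0.992, -0.124, 0.0]
force: [-2.1, -0.1, 6.0]
width: 14.1
grasp_force: 15.0
```

>>> jog_arm([
  {"gripper":-0.9,"slide":[0,0,-30],"turn":0},
  {"gripper":-0.9,"slide":[0,0,-70],"turn":0},
  {"gripper":-0.9,"slide":[-20,-30,-100],"turn":-6},
  {"gripper":-0.9,"slide":[-35,-60,-125],"turn":-12},
  {"gripper":-0.9,"slide":[-53,-90,-145],"turn":-18},
  {"gripper":-0.9,"slide":[-70,-120,-165],"turn":-24},
  {"gripper":-0.9,"slide":[-88,-150,-190],"turn":-26},
  {"gripper":-0.9,"slide":[-105,-180,-210],"turn":-26},
  {"gripper":-0.9,"slide":[-125,-212,-230],"turn":-26},
  {"gripper":-0.9,"slide":[-146,-245,-246],"turn":-26},
  {"gripper":-0.9,"slide":[-146,-245,-246],"turn":-26},
  {"gripper":-0.9,"slide":[-146,-245,-246],"turn":-26},
  {"gripper":-0.9,"slide":[-146,-245,-246],"turn":-26},
  {"gripper":-0.9,"slide":[-146,-245,-246],"turn":-26},
])

```text
time_s: 7.53
ee_pos: [430.5, 89.5, 248.9]
tcp_rot: [0.0, 0.995, 0.101, -0.0]
force: [0.2, -1.0, -0.5]
width: 13.7
grasp_force: 15.0
```

```bash
python3 look.py w3; python3 - <<'E'
from h import *
im=cv2.imread('pics/w3.png'); cv2.imwrite('pics/w3b.png',cv2.resize(im[0:300,120:520],(800,600),interpolation=2))
E
```

```text
7.5833 [430.6  89.5 248.9] [[0.9795228218793548, 0.2013299587104039, -0.0011354044095597175], [0.20133004204218455, -0.9795234619143796, -4.160001829867209e-05], [-0.0011205305878912101, -0.00018784285019739151, -0.9999993545629247]]
  clamp 0.84 [329.2  94. ] [524.6  93.7   0. ]
  clamp 0.59 [321.4 250.2] [322.   61.1   0. ]
  bay_left 0.69 [299.8 137.5] [468.4 118.   25. ]
  bay_left 0.52 [597.1  36.7] [ 649.1 -189.    25. ]
  bay_right 0.77 [348.6 144.6] [471.9  59.8  25. ]
  catch_pin 0.65 [399.9  77.4] [549.4  33.6  91. ]
  catch_pin 0.36 [328.7  93.3] [521.4  96.6  91. ]
  catch_pin 0.16 [347.6 143.2] [478.8  68.4  91. ]
  usb_stick 0.48 [346.2 145. ] [468.6  59.8   0. ]
 cell 0.91 [317.8 250. ] [321.7  66. ] len 132.00497805003113 33.4255677710023 ang -2.912
 cell 0.5 [399.  44.] [594.3  26.1] len 95.64794228927039 22.637238241308847 ang -2.877
```

View pics/w3b.png

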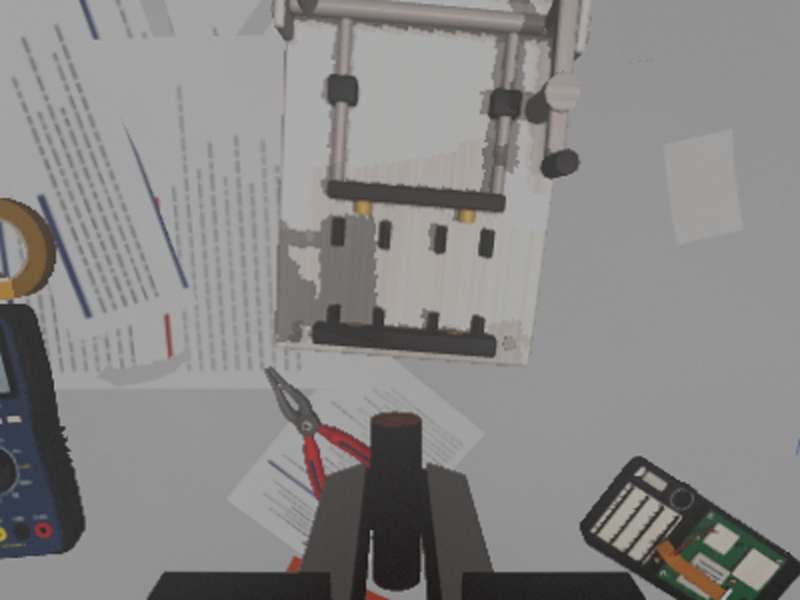

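The picture shows the cell held lengthwise in the fingers at the bottom. In this crop the tester's front edge runs from (275,343) to (530,365), the wall blocks are at (337..487,~237) and (335..477,~318), and the catch pin is at (566,160). I'll fit the tester pose from these.

```bash
python3 - <<'E'
from h import *
np.set_printoptions(precision=2,suppress=True)
c=robot.capture('wrist')
f=lambda p:np.array(p)/2.+[120,0]
# (px, local fn of bayx, z)
pts=[((275,343),lambda b:(-105,80,18)),((530,365),lambda b:(-105,-80,18)),
((337,232),lambda b:(b+29,44,29)),((384,235),lambda b:(b+29,16,29)),((440,239),lambda b:(b+29,-16,29)),((487,242),lambda b:(b+29,-44,29)),
((335,313),lambda b:(b-19.5,44,29)),((378,316),lambda b:(b-19.5,16,29)),((433,320),lambda b:(b-19.5,-16,29)),((477,323),lambda b:(b-19.5,-44,29)),
((566,160),lambda b:(45-34,-65,102))]
def loc(v,L): 
    x,y,a=v[:3]; return np.array([x+L[0]*np.cos(a)-L[1]*np.sin(a),y+L[0]*np.sin(a)+L[1]*np.cos(a),L[2]])
res=lambda v:np.concatenate([proj(c,loc(v,g(v[3])))-f(p) for p,g in pts])
r=least_squares(res,[525,94,.15,-55],loss='soft_l1'); v=r.x; print(v, r.fun.reshape(-1,2))
for n,L in dict(bl=(v[3],30,25),br=(v[3],-30,25),pin=(11,-65,91),grip=(85+130*np.sin(.25),0,160)).items(): print(n,loc(v,L),proj(c,loc(v,L)))
E
```

```text
[529.    97.2    0.12 -61.15] [[-1.11  1.15]
 [-0.    0.42]
 [-0.29 -1.26]
 [ 0.49 -0.76]
 [ 0.16 -0.44]
 [ 0.77  0.12]
 [-1.72  0.13]
 [ 0.33  0.52]
 [-0.33  0.7 ]
 [ 1.06  1.12]
 [-0.08 -1.46]]
bl [464.64 119.49  25.  ] [298.85 140.73]
br [471.99  59.94  25.  ] [349.3  144.87]
pin [547.88  34.04  91.  ] [400.1   79.48]
grip [645.28 111.55 160.  ] [350.09 -98.48]
```

```bash
python3 - <<'E'
from h import *
np.set_printoptions(precision=2,suppress=True)
c=robot.capture('wrist'); s,p,R=tool(); print(s['time_s'])
for d in(22,25,28): print(d,proj(c,p+R@[d,0,-3]),2*(proj(c,p+R@[d,0,-3])-[120,0]),2*(proj(c,p+R@[d,0,-10])-[120,0]))
a=.1232; 
for n,B in dict(l=(464.9,119.2),r=(472,60)).items():
    t=np.array([B[0]+6.5*np.cos(a),B[1]+6.5*np.sin(a),22]); print(n,t,'slide',R.T@(t-p))
print('turn',np.degrees(np.arctan2(R[1,0],R[0,0])-a))
E
```

```text
8.0833
22 [316.04 212.99] [392.08 425.97] [391.95 434.06]
25 [316.03 207.71] [392.06 415.43] [391.93 423.15]
28 [316.02 202.4 ] [392.04 404.79] [391.91 412.14]
l [471.35 120.    22.  ] slide [ 45.89 -20.48 227.49]
r [478.45  60.8   22.  ] slide [ 40.83  38.93 227.48]
turn 4.650123880098836
```

>>> jog_arm([
  {"gripper":-0.9,"slide":[23,-10,20],"turn":4.6},
  {"gripper":-0.9,"slide":[46.5,-20.5,50],"turn":4.6},
  {"gripper":-0.9,"slide":[46.5,-20.5,90],"turn":4.6},
  {"gripper":-0.9,"slide":[46.5,-20.5,130],"turn":4.6},
  {"gripper":-0.9,"slide":[46.5,-20.5,160],"turn":4.6},
  {"gripper":-0.9,"slide":[46.5,-20.5,185],"turn":4.6},
  {"gripper":-0.9,"slide":[46.5,-20.5,200],"turn":4.6},
  {"gripper":-0.9,"slide":[46.5,-20.5,210],"turn":4.6},
  {"gripper":-0.9,"slide":[46.5,-20.5,218],"turn":4.6},
  {"gripper":-0.9,"slide":[46.5,-20.5,223],"turn":4.6},
  {"gripper":-0.9,"slide":[46.5,-20.5,227],"turn":4.6},
  {"gripper":-0.9,"slide":[46.5,-20.5,227],"turn":4.6},
  {"gripper":-0.9,"slide":[46.5,-20.5,227],"turn":4.6},
])

```text
time_s: 9.17
ee_pos: [472.3, 120.3, 23.1]
tcp_rot: [-0.0, 0.998, 0.062, 0.0]
force: [0.2, 0.6, 0.1]
width: 14.3
grasp_force: 15.0
```

>>> jog_arm([
  {"gripper":-0.4,"slide":[0,0,0.5],"turn":0},
  {"gripper":-0.4,"slide":[0,0,0.5],"turn":0},
  {"gripper":-0.4,"slide":[0,0,0.5],"turn":0},
  {"gripper":-0.4,"slide":[0,0,-20],"turn":0},
  {"gripper":-0.4,"slide":[0,0,-60],"turn":0},
  {"gripper":-0.3,"slide":[0,0,-100],"turn":0},
  {"gripper":-0.2,"slide":[0,0,-130],"turn":0},
  {"gripper":-0.1,"slide":[-25,35,-160],"turn":0},
  {"gripper":-0.1,"slide":[-92,402,-178],"turn":0},
  {"gripper":-0.1,"slide":[-92,402,-178],"turn":0},
  {"gripper":-0.1,"slide":[-92,402,-178],"turn":0},
  {"gripper":-0.1,"slide":[-92,402,-178],"turn":0},
  {"gripper":-0.1,"slide":[-92,402,-178],"turn":0},
  {"gripper":-0.1,"slide":[-92,402,-178],"turn":0},
  {"gripper":-0.1,"slide":[-92,402,-178],"turn":0},
  {"gripper":-0.1,"slide":[-92,402,-178],"turn":0},
  {"gripper":-0.1,"slide":[-92,402,-178],"turn":0},
  {"gripper":-0.1,"slide":[-92,402,-178],"turn":0},
  {"gripper":-0.1,"slide":[-92,402,-178],"turn":0},
  {"gripper":-0.1,"slide":[-92,402,-178],"turn":0},
])

```text
time_s: 10.83
ee_pos: [430.3, -289.9, 200.4]
tcp_rot: [-0.0, 0.998, 0.062, -0.0]
force: [0.0, 0.3, 0.5]
width: 41.8
grasp_force: 0.0
```

```bash
python3 look.py w4|grep -E "cell|bay"; python3 dark.py
```

```text
11.3333 [ 430.52416846 -289.85599516  200.53583819]
[333. 165.] [ 447.8 -305.6] 50.1 13.5 ang -2.618 turn -22.9 slide [ 15.2  17.8 197.5]
```

View pics/w4.png

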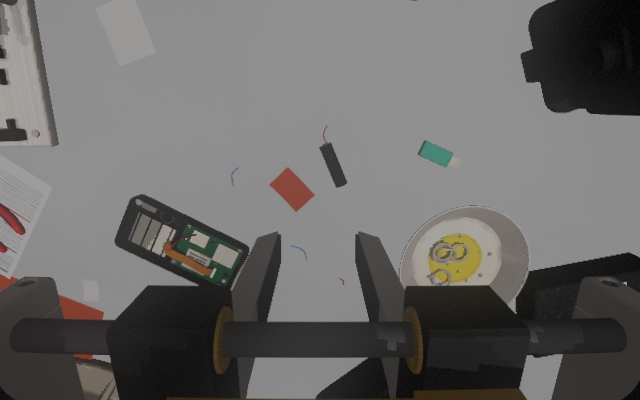

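>>> jog_arm([
  {"gripper":-0.1,"slide":[5,6,30],"turn":-7},
  {"gripper":-0.1,"slide":[10,12,60],"turn":-14},
  {"gripper":-0.1,"slide":[15,18,90],"turn":-21},
  {"gripper":-0.1,"slide":[15,18,125],"turn":-23},
  {"gripper":-0.1,"slide":[15,18,160],"turn":-23},
  {"gripper":-0.1,"slide":[15,18,185],"turn":-23},
  {"gripper":-0.1,"slide":[15,18,197],"turn":-23},
  {"gripper":-0.1,"slide":[15,18,197],"turn":-23},
  {"gripper":-0.1,"slide":[15,18,197],"turn":-23},
  {"gripper":-0.9,"slide":[15,18,197],"turn":-23},
  {"gripper":-0.9,"slide":[15,18,197],"turn":-23},
  {"gripper":-0.9,"slide":[15,18,197],"turn":-23},
  {"gripper":-0.9,"slide":[15,18,197],"turn":-23},
  {"gripper":-0.9,"slide":[15,18,197],"turn":-23},
  {"gripper":-0.9,"slide":[15,18,197],"turn":-23},
])

```text
time_s: 12.58
ee_pos: [447.7, -306.3, 3.9]
tcp_rot: [0.0, 0.966, 0.26, 0.0]
force: [-1.2, 0.4, 5.8]
width: 14.0
grasp_force: 15.0
```

>>> jog_arm([
  {"gripper":-0.9,"slide":[0,0,-30],"turn":0},
  {"gripper":-0.9,"slide":[0,0,-70],"turn":0},
  {"gripper":-0.9,"slide":[0,0,-110],"turn":7},
  {"gripper":-0.9,"slide":[10,-20,-145],"turn":14},
  {"gripper":-0.9,"slide":[183,-351,-245],"turn":21},
  {"gripper":-0.9,"slide":[183,-351,-245],"turn":23.1},
  {"gripper":-0.9,"slide":[183,-351,-245],"turn":23.1},
  {"gripper":-0.9,"slide":[183,-351,-245],"turn":23.1},
  {"gripper":-0.9,"slide":[183,-351,-245],"turn":23.1},
  {"gripper":-0.9,"slide":[183,-351,-245],"turn":23.1},
  {"gripper":-0.9,"slide":[183,-351,-245],"turn":23.1},
  {"gripper":-0.9,"slide":[183,-351,-245],"turn":23.1},
  {"gripper":-0.9,"slide":[183,-351,-245],"turn":23.1},
  {"gripper":-0.9,"slide":[183,-351,-245],"turn":23.1},
  {"gripper":-0.9,"slide":[183,-351,-245],"turn":23.1},
  {"gripper":-0.9,"slide":[183,-351,-245],"turn":23.1},
  {"gripper":-0.9,"slide":[183,-351,-245],"turn":23.1},
  {"gripper":-0.9,"slide":[183,-351,-245],"turn":23.1},
])

```text
time_s: 14.08
ee_pos: [429.6, 88.0, 248.1]
tcp_rot: [0.0, 0.998, 0.06, -0.0]
force: [0.4, 0.7, 0.7]
width: 13.8
grasp_force: 15.0
```

```bash
python3 look.py w5; python3 - <<'E'
from h import *
np.set_printoptions(precision=2,suppress=True)
im=cv2.imread('pics/w5.png'); cv2.imwrite('pics/w5b.png',cv2.resize(im[0:300,120:520],(800,600),interpolation=2))
c=robot.capture('wrist'); s,p,R=tool()
print(2*(proj(c,p+R@[25,0,-3])-[120,0]))
t=np.array([472+6.5*.9924,60+6.5*.123,22.]); print('slide',R.T@(t-p),'turn',np.degrees(np.arctan2(R[1,0],R[0,0])-.1232))
for L in ((464.9+6.5*.99,119.2+.8,25),(472.3,120.3,25)): print(2*(proj(c,L)-[120,0]))
E
```

```text
14.1333 [429.7  88.1 248.1] [[0.9927439295911581, 0.12024547491758765, -0.0007183465388244007], [0.120245432096782, -0.9927441893662127, -0.00010266196841173001], [-0.000725478989516897, 1.553915598445635e-05, -0.9999997367193506]]
  clamp 0.56 [318.2  91.2] [525.4  98.2   0. ]
  bay_left 0.6 [295.6 142.3] [463.8 117.6  25. ]
  bay_right 0.96 [346.4 140.9] [472.6  58.3  25. ]
  cell_1_mid 0.78 [298.1 130.9] [476. 117.   7.]
  catch_pin 0.84 [393.7  73.7] [546.   29.2  91. ]
 cell 0.66 [295.  134.5] [470.8 120.3] len 52.10792262109319 14.494974345617718 ang -3.034
[392.23 415.6 ]
slide [ 44.84  34.2  226.5 ] turn -0.04953686400250312
[350.71 271.83]
[350.37 270.12]
```

View pics/w5b.png

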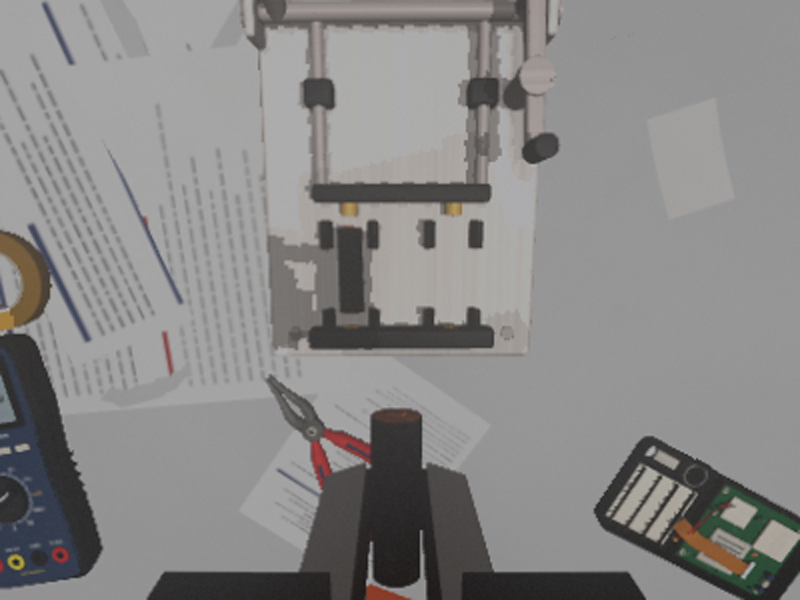

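Cell 1 lies squarely in the left bay (crop (350,270)), clear of the stop and bar. Cell 2 is held straight, so I'll place it in the right bay.

>>> jog_arm([
  {"gripper":-0.9,"slide":[23,17,20],"turn":0},
  {"gripper":-0.9,"slide":[45.5,34,50],"turn":0},
  {"gripper":-0.9,"slide":[45.5,34.2,90],"turn":0},
  {"gripper":-0.9,"slide":[45.5,34.2,130],"turn":0},
  {"gripper":-0.9,"slide":[45.5,34.2,160],"turn":0},
  {"gripper":-0.9,"slide":[45.5,34.2,185],"turn":0},
  {"gripper":-0.9,"slide":[45.5,34.2,200],"turn":0},
  {"gripper":-0.9,"slide":[45.5,34.2,210],"turn":0},
  {"gripper":-0.9,"slide":[45.5,34.2,218],"turn":0},
  {"gripper":-0.9,"slide":[45.5,34.2,223],"turn":0},
  {"gripper":-0.9,"slide":[45.5,34.2,226],"turn":0},
  {"gripper":-0.9,"slide":[45.5,34.2,226],"turn":0},
  {"gripper":-0.9,"slide":[45.5,34.2,226],"turn":0},
  {"gripper":-0.4,"slide":[45.5,34.2,226.5],"turn":0},
  {"gripper":-0.4,"slide":[45.5,34.2,226.5],"turn":0},
  {"gripper":-0.4,"slide":[45.5,34.2,226.5],"turn":0},
  {"gripper":-0.4,"slide":[45.5,34.2,205],"turn":0},
  {"gripper":-0.4,"slide":[45.5,34.2,165],"turn":0},
  {"gripper":-0.4,"slide":[45.5,34.2,125],"turn":0},
  {"gripper":-0.4,"slide":[45.5,34.2,85],"turn":0},
])

```text
time_s: 16.25
ee_pos: [478.4, 61.2, 165.2]
tcp_rot: [-0.0, 0.998, 0.062, -0.0]
force: [1.5, -0.1, -1.1]
width: 28.5
grasp_force: 0.0
```

>>> jog_arm([
  {"gripper":-0.4,"slide":[0,0,-40],"turn":0},
  {"gripper":-0.4,"slide":[0,0,-80],"turn":0},
  {"gripper":-0.4,"slide":[20,-10,-115],"turn":0},
  {"gripper":-0.4,"slide":[40,-17,-145],"turn":0},
  {"gripper":-0.4,"slide":[54,-17,-165],"turn":0},
  {"gripper":-0.4,"slide":[54,-17,-165],"turn":0},
  {"gripper":-0.4,"slide":[54,-17,-165],"turn":0},
  {"gripper":-0.4,"slide":[54,-17,-165],"turn":0},
])

```text
time_s: 16.92
ee_pos: [529.8, 84.2, 327.7]
tcp_rot: [0.0, 0.998, 0.061, -0.001]
force: [-0.0, -0.2, -0.6]
width: 28.2
grasp_force: 0.0
```

```bash
sed -i 's/cell_1_mid=7/cell_1_mid=25/;s/,7)\[:2\]/,25)[:2]/' look.py; python3 look.py w6
```

```text
16.9667 [529.7  84.1 327.5] [[0.9925141159033942, 0.12212040310292228, -0.0015286852141233069], [0.1221199273489449, -0.9925152706308514, -0.0004011344619036373], [-0.0015662301211911206, 0.00021144868852652777, -0.99999875110555]]
  clamp 0.97 [306.3 164.3] [521.6  99.7   0. ]
  bay_left 0.6 [288.6 204.6] [462.6 118.6  25. ]
  bay_right 0.96 [329.  204.2] [470.6  59.2  25. ]
  cell_1_mid 0.89 [290.3 197.3] [474.1 117.3  25. ]
  catch_pin 0.59 [362.7 163. ] [547.2  29.3  91. ]
  catch_pin 0.43 [617.2 119. ] [ 641.7 -276.8   91. ]
  lever_grip 0.63 [304.9  65.7] [644.  109.8 160. ]
  lever_grip 0.45 [360.3 162.3] [557.6  42.4 160. ]
  usb_stick 0.64 [619.9 232.7] [ 473.3 -428.5    0. ]
 cell 0.71 [288.5 198. ] [472.4 119.8] len 52.07063701705859 13.124557486603734 ang -3.039
```

View pics/w6.png

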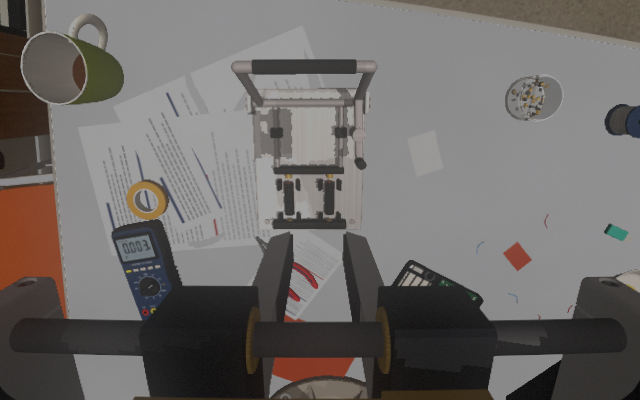

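Both cells lie in their bays (pixels (289,197) and (329,197)). The catch pin is at (361,163) and the lever bar at (304,66), both matching the fit. Next I'll pinch the pin.

>>> jog_arm([
  {"gripper":-0.2,"slide":[6,27,35],"turn":0},
  {"gripper":-0.2,"slide":[11.5,54,70],"turn":0},
  {"gripper":-0.2,"slide":[11.5,54,110],"turn":0},
  {"gripper":-0.2,"slide":[11.5,54,150],"turn":0},
  {"gripper":-0.2,"slide":[11.5,54,185],"turn":0},
  {"gripper":-0.2,"slide":[11.5,54,210],"turn":0},
  {"gripper":-0.2,"slide":[11.5,54,230],"turn":0},
  {"gripper":-0.2,"slide":[11.5,54,240],"turn":0},
  {"gripper":-0.2,"slide":[11.5,54,244],"turn":0},
  {"gripper":-0.2,"slide":[11.5,54,244],"turn":0},
  {"gripper":-0.95,"slide":[11.5,54,244],"turn":0},
  {"gripper":-0.95,"slide":[11.5,54,244],"turn":0},
  {"gripper":-0.95,"slide":[11.5,54,244],"turn":0},
  {"gripper":-0.95,"slide":[11.5,54,244],"turn":0},
  {"gripper":-0.95,"slide":[11.5,54,244],"turn":0},
  {"gripper":-0.95,"slide":[11.5,54,244],"turn":0},
], force=10)

```text
time_s: 18.7
ee_pos: [549.0, 32.2, 85.1]
tcp_rot: [0.0, 0.998, 0.061, 0.0]
force: [-0.5, -0.7, 7.4]
width: 11.8
grasp_force: 10.0
```

>>> jog_arm([
  {"gripper":-0.95,"slide":[0.4,5.1,0],"turn":0},
  {"gripper":-0.95,"slide":[1.5,10,0],"turn":0},
  {"gripper":-0.95,"slide":[3.4,14.8,0],"turn":0},
  {"gripper":-0.95,"slide":[5.9,19.2,0],"turn":0},
  {"gripper":-0.95,"slide":[9.1,23.2,0],"turn":0},
  {"gripper":-0.95,"slide":[12.9,26.6,0],"turn":0},
  {"gripper":-0.95,"slide":[17.1,29.5,0],"turn":0},
  {"gripper":-0.95,"slide":[21.7,31.7,0],"turn":0},
  {"gripper":-0.95,"slide":[26.6,33.2,0],"turn":0},
  {"gripper":-0.95,"slide":[31.6,33.9,0],"turn":0},
  {"gripper":-0.95,"slide":[33.5,34,0],"turn":0},
  {"gripper":-0.95,"slide":[33.5,34,0],"turn":0},
  {"gripper":-0.95,"slide":[33.5,34,0],"turn":0},
  {"gripper":-0.95,"slide":[33.5,34,0],"turn":0},
])

```text
time_s: 19.87
ee_pos: [584.9, 4.3, 84.0]
tcp_rot: [-0.001, 0.998, 0.062, -0.001]
force: [-6.1, 10.0, 1.4]
width: 11.9
grasp_force: 10.0
```

```bash
python3 - <<'E'
from h import *
s,p,R=tool();print(p,s['force'],s['width'],s['time_s'])
E
```

```text
[584.88394741   4.28906592  84.03312191] [-6.13384987  9.99044201  1.38695326] 11.898239269396344 19.8667
```

>>> jog_arm([
  {"gripper":-0.95,"slide":[1,-1.5,0],"turn":0},
  {"gripper":-0.95,"slide":[2,-2,0],"turn":0},
  {"gripper":-0.95,"slide":[3,-2,0],"turn":0},
  {"gripper":-0.95,"slide":[3,-2,0],"turn":0},
])

```text
time_s: 20.2
ee_pos: [587.1, 4.8, 83.8]
tcp_rot: [0.0, 0.998, 0.061, -0.002]
force: [-8.2, 3.8, 1.6]
width: 11.7
grasp_force: 10.0
```

>>> jog_arm([
  {"gripper":-0.6,"slide":[2,-2,0],"turn":0},
  {"gripper":-0.6,"slide":[2,-2,0],"turn":0},
  {"gripper":-0.6,"slide":[2,-2,-20],"turn":0},
  {"gripper":-0.6,"slide":[2,-2,-60],"turn":0},
  {"gripper":-0.6,"slide":[0,-2,-100],"turn":0},
  {"gripper":-0.6,"slide":[-20,-30,-135],"turn":0},
  {"gripper":-0.6,"slide":[-50,-60,-170],"turn":0},
  {"gripper":-0.6,"slide":[-60,-80,-200],"turn":0},
  {"gripper":-0.6,"slide":[-60,-90,-240],"turn":0},
  {"gripper":-0.6,"slide":[-60,-90,-240],"turn":0},
  {"gripper":-0.6,"slide":[-60,-90,-240],"turn":0},
])

```text
time_s: 21.12
ee_pos: [519.2, 88.8, 328.8]
tcp_rot: [0.0, 0.998, 0.062, 0.003]
force: [0.3, -0.4, -0.8]
width: 18.8
grasp_force: 0.0
```

```bash
python3 look.py w7; python3 - <<'E'
from h import *
c=robot.capture('wrist')
v=[528.6,97,.123]
def loc(L): 
    x,y,a=v; return np.array([x+L[0]*np.cos(a)-L[1]*np.sin(a),y+L[0]*np.sin(a)+L[1]*np.cos(a),L[2]])
for ph in(1.3,1.4,1.5): print(ph,2*(proj(c,loc([45-34*np.cos(ph),-65-34*np.sin(ph),102]))-[120,0]))
print('grip',2*(proj(c,loc([85+130*np.sin(.25),0,160]))-[120,0]),loc([85+130*np.sin(.25),0,160]))
im=cv2.imread('pics/w7.png'); cv2.imwrite('pics/w7b.png',cv2.resize(im[0:300,120:520],(800,600),interpolation=2))
E
```

```text
21.1667 [518.9  87.5 326.5] [[0.9924129944094306, 0.12288452715322697, 0.003980139901510237], [0.12288646932635662, -0.9924207046585636, -0.0002462143433610395], [0.003919717312534191, 0.0007334516536830265, -0.9999920489008209]]
  clamp 0.85 [314.7 157.4] [525.3  93.1   0. ]
  clamp 0.74 [292.4 189.1] [472.3 121.3   0. ]
  clamp 0.27 [330.8 198.2] [465.2  60.5   0. ]
  bay_left 0.67 [333.3 193.6] [479.   59.6  25. ]
  bay_left 0.61 [293.4 200.3] [461.6 116.9  25. ]
  bay_right 0.79 [332.8 196.7] [474.2  59.7  25. ]
  cell_1_mid 0.61 [293.3 190.1] [477.  118.7  25. ]
  catch_pin 0.96 [394.9 126.8] [587.    1.9  91. ]
  lever_grip 0.69 [310.9  58.6] [642.  109.8 160. ]
  usb_stick 0.83 [620.6 228.3] [ 473.6 -422.8    0. ]
 cell 0.64 [292.3 193.4] [471.5 119.5] len 50.407301859190525 14.057350488516102 ang -2.996
1.3 [545.5791599  267.27783845]
1.4 [547.15756437 261.53314709]
1.5 [548.17517355 255.66326922]
grip [374.35563045 102.74044731] [644.87735567 111.37467948 160.        ]
```

View pics/w7b.png

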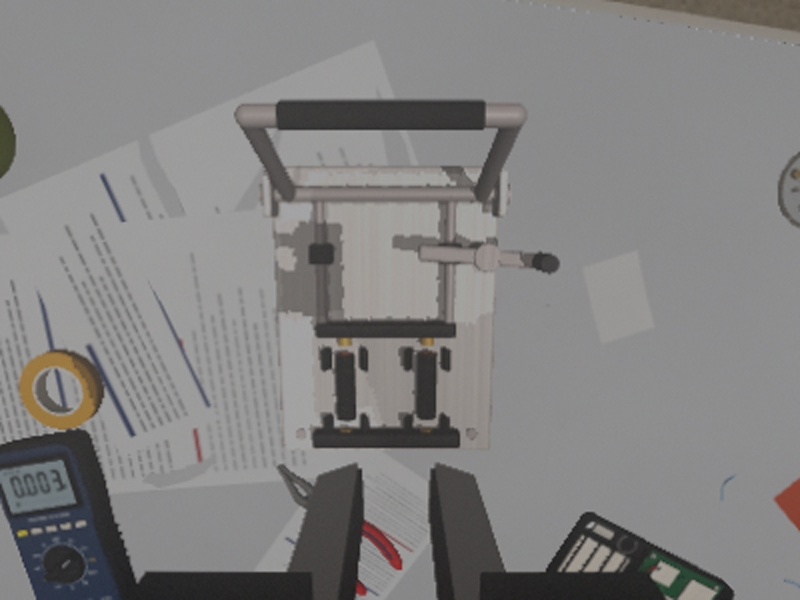

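```bash
python3 - <<'E'
from h import *
s,p,R=tool();print(p,np.round(s['qpos'],2),s['time_s']); print(R.T@(np.array([644.5,111,190])-p))
E
```

```text
[518.14259244  86.63983479 323.97853024] [ 0.33  0.14 -0.68  1.75  0.09  1.28 -1.82] 21.6167
[128.50376813  -8.74624457 133.86614002]
```

>>> jog_arm([
  {"gripper":-0.1,"slide":[10,0,0],"turn":7},
  {"gripper":-0.1,"slide":[20,0,10],"turn":14},
  {"gripper":-0.1,"slide":[30,0,20],"turn":21},
  {"gripper":-0.1,"slide":[40,0,30],"turn":28},
  {"gripper":-0.1,"slide":[50,-5,40],"turn":35},
  {"gripper":-0.1,"slide":[60,-8,50],"turn":42},
  {"gripper":-0.1,"slide":[75,-8,60],"turn":49},
  {"gripper":-0.1,"slide":[90,-8,70],"turn":56},
  {"gripper":-0.1,"slide":[100,-8,80],"turn":63},
  {"gripper":-0.1,"slide":[110,-8,90],"turn":70},
  {"gripper":-0.1,"slide":[120,-8,95],"turn":77},
  {"gripper":-0.1,"slide":[128,-8,95],"turn":84},
  {"gripper":-0.1,"slide":[128,-8,95],"turn":90},
  {"gripper":-0.1,"slide":[128,-8,95],"turn":90},
  {"gripper":-0.1,"slide":[128,-8,95],"turn":90},
  {"gripper":-0.1,"slide":[128,-8,95],"turn":90},
], force=40)

```text
time_s: 22.95
ee_pos: [641.6, 108.7, 224.4]
tcp_rot: [0.007, 0.83, -0.557, -0.017]
force: [0.0, 0.1, -2.3]
width: 42.4
grasp_force: 0.0
```

```bash
python3 - <<'E'
from h import *
c=robot.capture('wrist'); s,p,R=tool();print(p,R.round(3),np.round(s['qpos'],2),s['time_s']); print(R.T@(np.array([644.5,111,141])-p))
for n in('lever_grip','catch_pin'):
  for r in robot.landmark_of('wrist',n)[:2]: print(n,r['score'],onz(c,r['location'][::-1],160 if n[0]=='l' else 91))
save(c,'w8')
E
```

```text
[642.04025027 108.32641966 224.63963676] [[ 0.373 -0.927 -0.034]
 [-0.927 -0.374  0.006]
 [-0.018  0.029 -0.999]] [-0.78  0.47  0.73  1.64 -0.34  1.19 -2.72] 23.0
[-4.03594263e-02 -5.73343719e+00  8.35219331e+01]
lever_grip 0.61 [642.40213056 110.16235257 160.        ]
catch_pin 0.58 [582.93656159   1.28826778  91.        ]
```

View pics/w8.png

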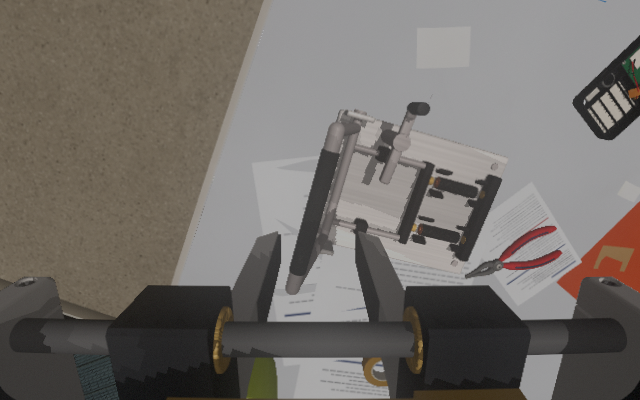

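q7 hit its limit, so the tool stopped about 15° short of square to the bar. I'll turn the other way, which gives an equivalent grasp.

>>> jog_arm([
  {"gripper":-0.1,"slide":[0,0,-10],"turn":-7},
  {"gripper":-0.1,"slide":[0,0,-20],"turn":-14},
  {"gripper":-0.1,"slide":[0,0,-20],"turn":-21},
  {"gripper":-0.1,"slide":[0,0,-20],"turn":-28},
  {"gripper":-0.1,"slide":[0,0,-20],"turn":-35},
  {"gripper":-0.1,"slide":[0,0,-20],"turn":-42},
  {"gripper":-0.1,"slide":[0,0,-20],"turn":-49},
  {"gripper":-0.1,"slide":[0,0,-20],"turn":-56},
  {"gripper":-0.1,"slide":[0,0,-20],"turn":-63},
  {"gripper":-0.1,"slide":[0,0,-20],"turn":-70},
  {"gripper":-0.1,"slide":[0,0,-20],"turn":-77},
  {"gripper":-0.1,"slide":[0,0,-20],"turn":-84},
  {"gripper":-0.1,"slide":[0,0,-20],"turn":-91},
  {"gripper":-0.1,"slide":[0,0,-20],"turn":-98},
  {"gripper":-0.1,"slide":[0,0,-20],"turn":-105},
  {"gripper":-0.1,"slide":[0,0,-20],"turn":-112},
  {"gripper":-0.1,"slide":[0,0,-20],"turn":-119},
  {"gripper":-0.1,"slide":[0,0,-20],"turn":-126},
  {"gripper":-0.1,"slide":[0,0,-20],"turn":-133},
  {"gripper":-0.1,"slide":[0,0,-20],"turn":-140},
])

```text
time_s: 24.77
ee_pos: [642.0, 108.5, 245.0]
tcp_rot: [-0.014, 0.804, 0.594, -0.011]
force: [0.1, -0.3, 0.5]
width: 41.9
grasp_force: 0.0
```

```bash
cat > st.py <<'E'
from h import *
s,p,R=tool();y=np.arctan2(R[1,0],R[0,0]);print(p,R.round(3).tolist(),'yaw',y,np.round(s['qpos'],2),s['force'],s['time_s'])
print('slide',R.T@(np.array([644,110.8,141])-p),'turn',np.degrees((y-.123-np.pi/2)))
E
python3 st.py
```

```text
[642.04375405 108.47405513 244.95381607] [[0.294, 0.955, -0.034], [0.956, -0.294, 0.009], [-0.002, -0.035, -0.999]] yaw 1.272624926251715 [-0.4   0.38  0.19  1.6  -0.09  1.2  -0.48] [ 0.0870877  -0.28958489  0.54545325] 24.7667
slide [  2.998511     4.84861777 103.84186357] turn -24.131343702738207
```

>>> jog_arm([
  {"gripper":-0.1,"slide":[1,2,0],"turn":-7},
  {"gripper":-0.1,"slide":[3,4,5],"turn":-14},
  {"gripper":-0.1,"slide":[3,4.8,10],"turn":-21},
  {"gripper":-0.1,"slide":[3,4.8,30],"turn":-24},
  {"gripper":-0.1,"slide":[3,4.8,55],"turn":-24},
  {"gripper":-0.1,"slide":[3,4.8,80],"turn":-24},
  {"gripper":-0.1,"slide":[3,4.8,97],"turn":-24},
  {"gripper":-0.1,"slide":[3,4.8,104],"turn":-24},
  {"gripper":-0.1,"slide":[3,4.8,104],"turn":-24},
  {"gripper":-0.1,"slide":[3,4.8,104],"turn":-24},
], force=40)

```text
time_s: 25.6
ee_pos: [644.2, 110.6, 141.2]
tcp_rot: [-0.016, 0.666, 0.746, -0.008]
force: [-0.0, -0.5, 0.2]
width: 41.8
grasp_force: 0.0
```

```bash
python3 st.py
```

```text
[644.24438646 110.63560974 141.18828345] [[-0.112, 0.993, -0.035], [0.994, 0.113, 0.009], [0.012, -0.033, -0.999]] yaw 1.6832636931891363 [-0.34  0.47  0.11  1.69 -0.08  1.02 -0.09] [-0.02178591 -0.47732442  0.17188302] 25.6
slide [ 0.18841111 -0.2178891   0.1980534 ] turn -0.6034754527677227
```

>>> jog_arm([
  {"gripper":-0.9,"slide":[0,0,0],"turn":0},
  {"gripper":-0.9,"slide":[0,0,0],"turn":0},
  {"gripper":-0.9,"slide":[0,0,0],"turn":0},
  {"gripper":-0.9,"slide":[0,0,0],"turn":0},
  {"gripper":-0.9,"slide":[0,0,0],"turn":0},
  {"gripper":-0.9,"slide":[0,0,0],"turn":0},
], force=40)

```text
time_s: 26.1
ee_pos: [642.7, 110.6, 140.6]
tcp_rot: [-0.017, 0.666, 0.746, -0.01]
force: [-10.3, -1.5, 10.6]
width: 13.0
grasp_force: 40.0
```

```bash
python3 st.py; python3 - <<'E'
from h import *
s,p,R=tool(); print(s['width'],s['grasp_force'])
b0=.25; u=np.array([np.cos(.123),np.sin(.123),0])
for th in (.1,.2,.3,.4,.5,.6,.7,.72):
    b=.25-th; d=u*130*(np.sin(b)-np.sin(b0))+np.array([0,0,130*(np.cos(b)-np.cos(b0))]); print(th,(R.T@d).round(1))
E
```

```text
[642.67299066 110.64069851 140.61957872] [[-0.112, 0.993, -0.038], [0.994, 0.112, 0.008], [0.012, -0.037, -0.999]] yaw 1.6828321686568677 [-0.34  0.47  0.11  1.69 -0.08  1.02 -0.09] [-10.34216605  -1.54087814  10.56763362] 26.1
slide [ 0.01441568  1.32163178 -0.42910691] turn -0.6281999872230692
13.016274299931798 39.99777317047119
0.1 [ -0.1 -12.8  -2.1]
0.2 [ -0.2 -25.8  -2.9]
0.3 [ -0.4 -38.8  -2.5]
0.4 [ -0.5 -51.6  -0.7]
0.5 [ -0.7 -64.3   2.4]
0.6 [ -0.9 -76.5   6.6]
0.7 [ -1.1 -88.3  12.1]
0.72 [ -1.1 -90.6  13.4]
```

>>> jog_arm([
  {"gripper":-0.9,"slide":[0,-7,-1],"turn":0},
  {"gripper":-0.9,"slide":[-0.1,-14,-2],"turn":0},
  {"gripper":-0.9,"slide":[-0.2,-20,-2.5],"turn":0},
  {"gripper":-0.9,"slide":[-0.2,-27,-2.9],"turn":0},
  {"gripper":-0.9,"slide":[-0.3,-33,-2.8],"turn":0},
  {"gripper":-0.9,"slide":[-0.4,-40,-2.5],"turn":0},
  {"gripper":-0.9,"slide":[-0.5,-46,-1.6],"turn":0},
  {"gripper":-0.9,"slide":[-0.5,-53,-0.7],"turn":0},
  {"gripper":-0.9,"slide":[-0.6,-59,0.8],"turn":0},
  {"gripper":-0.9,"slide":[-0.7,-65.5,2.4],"turn":0},
  {"gripper":-0.9,"slide":[-0.8,-72,4.5],"turn":0},
  {"gripper":-0.9,"slide":[-0.9,-78,6.6],"turn":0},
  {"gripper":-0.9,"slide":[-1,-84,9.5],"turn":0},
  {"gripper":-0.9,"slide":[-1.1,-88,11.5],"turn":0},
  {"gripper":-0.9,"slide":[-1.1,-90,12.3],"turn":0},
  {"gripper":-0.9,"slide":[-1.1,-90,12.3],"turn":0},
  {"gripper":-0.9,"slide":[-1.1,-90,12.3],"turn":0},
])

```text
time_s: 27.52
ee_pos: [556.2, 100.3, 132.4]
tcp_rot: [-0.014, 0.666, 0.746, -0.007]
force: [8.1, 1.3, 5.0]
width: 12.6
grasp_force: 40.0
```

```bash
python3 st.py
```

```text
[556.21854175 100.31527014 132.35509906] [[-0.112, 0.993, -0.031], [0.994, 0.112, 0.009], [0.012, -0.029, -0.999]] yaw 1.6830599854621426 [-0.36  0.34  0.1   1.91 -0.06  0.92 -0.12] [8.07424943 1.32970677 5.01698218] 27.5167
slide [  0.69258391  88.1112102  -11.23313174] turn -0.6151470457786609
```

>>> jog_arm([
  {"gripper":-0.9,"slide":[0,-2,1],"turn":0},
  {"gripper":-0.9,"slide":[0,-4,1.5],"turn":0},
  {"gripper":-0.9,"slide":[0,-4,1.5],"turn":0},
  {"gripper":-0.9,"slide":[0,-4,1.5],"turn":0},
  {"gripper":-0.9,"slide":[0,-4,1.5],"turn":0},
])

```text
time_s: 27.93
ee_pos: [553.6, 100.0, 131.4]
tcp_rot: [-0.014, 0.666, 0.746, -0.006]
force: [15.1, 3.1, 2.9]
width: 12.9
grasp_force: 40.0
```

```bash
python3 st.py; python3 look.py w9; python3 - <<'E'
from h import *
im=cv2.imread('pics/w9.png'); d=robot.capture('scene')['color'][:,:,::-1]
cv2.imwrite('pics/w9b.png',np.hstack([cv2.resize(im,(480,300)),cv2.resize(d[180:310,230:370],(320,300),interpolation=2)]))
E
```

```text
[553.63051509 100.02977123 131.37763641] [[-0.112, 0.993, -0.028], [0.994, 0.112, 0.01], [0.013, -0.027, -1.0]] yaw 1.6828420875761545 [-0.37  0.34  0.1   1.92 -0.06  0.91 -0.12] [15.09110082  3.14259608  2.92071058] 27.9333
slide [  0.72008305  90.71730888 -12.04503473] turn -0.627631675010604
27.9833 [553.6 100.1 131.4] [[-0.11190974600280056, 0.9933221639462809, -0.02805864149717517], [0.9936377794179249, 0.11221566436193044, 0.009571206048681497], [0.012655910200550775, -0.02680901499288836, -0.9995604557264693]]
  clamp 0.65 [293.  194.3] [527.7  95.1   0. ]
  bay_left 0.85 [219.9 168.7] [464.4 116.6  25. ]
  bay_right 0.63 [223.6 232. ] [470.   58.8  25. ]
  cell_1_mid 0.87 [221.2 166.5] [465.5 118.7  25. ]
  lever_grip 0.95 [320.1 260.7] [555.7 104.5 160. ]
 cell 0.93 [218. 166.] [462.5 118.8] len 50.551778300405815 13.893360975910577 ang 0.113
```

View pics/w9b.png

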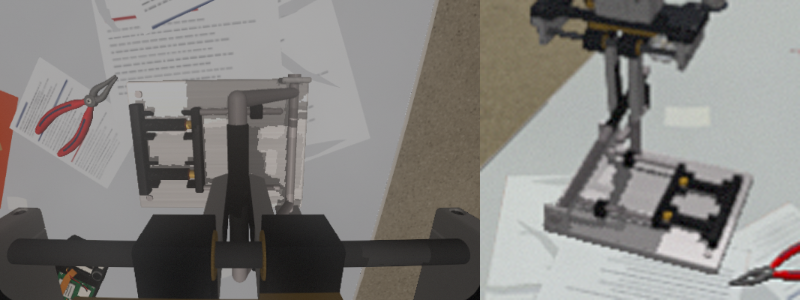

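The cells sit between the contact bar and the front stop, and left cell's centre is back at the bay point. The pull is 15 N against the 7 N spring, so the lever is on its stop.

```bash
python3 -c "
from workcell import robot
print(robot.job_done())"
```

```text
the job is handed in; nothing more can be done
None
```

I handed the job in at about 28 s: both cells are in their bays, the catch is swung fully aside to its stop, and the fingers still hold the lever at its stop, pressing the cells against the front stop.

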